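Nest the three cement mixing cups after putting the brush back

ROBOT

A 6-joint arm with a two-finger parallel gripper is mounted at the origin on a cart in front of the work surface, level with it; the furniture and walls round the work are solid. World frame = base frame: x ahead of the robot, y to its left, z up, the work surface at z = 0. Lengths are in m, angles in degrees, forces in N, time in s.
With the tool pointing down it reaches from about 0.375 to 0.9 m from the base axis. Payload 3.1 kg.
Tool frame: the origin (TCP) lies midway between the tips of the shut fingers; the grasp point (between the pads) lies 19 mm behind it; z points along the fingers, y is the line along which they close (so a half turn about z gives the same grasp; the last joint's range is limited). The gripper opens to 87 mm and grips with 3 to 60 N. Pads are 19 mm wide; open, the fingers measure 117 mm over their backs; the gripper's body (75 mm by 190 mm) begins 51 mm behind the grasp point.
Start: joints at [65.976, 30.224, 82.088, -0, 67.689, -10.227], TCP at [0.149, 0.607, 0.223] pointing down, gripper open.
Joint ranges: [-176.69, 176.69], [-43.24, 126.21], [12.49, 139.97], [-82, 262], [0, 151.66], [-163.58, 163.58]. Speed limits (degrees/s): [159.86, 159.86, 180, 180, 180, 180].

INTERFACE

Orientations are given as a 3x3 rotation matrix whose columns are the frame's x, y, z axes.
In Python, from rig import bot gives the robot as it stands.
- The arm moves only by the shell command python3 steer.py 'ROWS'. ROWS is a JSON list that holds a single list of rows (three levels of brackets), with 1 to 20 rows, each of 7 numbers: dx, dy, dz in m, then a rotation vector rx, ry, rz in degrees, then the opening from 0.0 (shut) to 1.0 (fully open); each row is the pose to reach, as a shift and turn from the pose commanded when the command began, along the tool's axes at that moment; what a row does not reach only later rows make up. A row lasts 1/10 s, in which the tool goes at most 0.05 m and 8.59 degrees, less where a joint would pass 70% of its speed; a pose out of reach is approached as far as the arm can. The fingers move at their own pace and stop on an object; the grip force is fixed at half the most. Time passes only in rows, so rows that do not move let the fingers close. It prints the time, the measured TCP pose, the force, the opening and the grip force at its end. Input that does not fit is refused with a message, and nothing moves.
- bot.read_state(): the state, without advancing time (a new reading comes with each control period).
- bot.capture(name): name is "scene" or "top" or "wrist"; returns a dict with "color" (384x512x3 uint8, red, green, blue), "K" (3x3 intrinsics, pixels), "view" (4x4, takes a point from world to camera coordinates); the wrist camera has in their place "mount" (4x4, takes a point from camera to tool coordinates, whose origin is the TCP and whose axes are the flange's). Camera axes: x right, y up, looking along -z (the intrinsics and any distortion apply to the point x, -y, -z); pixel columns grow to the right and rows downward; lengths in m; the calibration is good to about 2 mm. A picture is of the moment at which its call begins: read the wrist's pose just before it. There is no depth.
- bot.hand_in(): hands the job in; it is judged then, once.
The state is a dict: "time_s": time; "joint_positions": joint angles; "qvel": joint speeds; "tau": joint torques, N m; "position": TCP position; "tcp_rot": TCP orientation; "force": force on the tool from outside, world axes, zero at the start; "moment": the same for the moment, N m; "opening": opening from 0.0 (shut) to 1.0 (fully open); "grasp_force": force on a finger pad.
Only numpy, scipy, OpenCV 4.12 (cv2) and the standard library are available. Lean on these libraries where they do the work, as an engineer would, in place of code of your own. Each camera call takes 0.05 s, during which the arm holds its last target. There are 200 camera calls.

TASK

The batch is finished, so clear the mixing cups away: take the cement brush out of the middle-sized steel cup and stand it, bristles down, in the plastic cup of yellow cement, then nest the three steel cups in size order, the small one inside the middle one and that inside the large one. Each cup must stand upright and fully home on the floor of the next, with the stack standing on the bench, and do not tip the yellow cement cup.

Things in the scene. Friction and masses are not known exactly. Their poses are not given: they have to be found in the camera images.
- cup_large: Largest of three open tapered steel mixing cups with heavy bottoms: 104 mm high, outside 56 mm across at the foot, 80 mm over the straight collar (top 24 mm), wall 3 mm; inside floor 24 mm above the underside, about 57 mm across. 0.26 to 0.4 kg. Origin: centre of the underside, z up its axis. Starts upright and empty on the bench; the places of the three cups are swapped from start to start
- cup_middle: Middle steel cup, same make: 102 mm high, outside 52 mm across at the foot, 66 mm over the collar (top 24 mm); inside floor 24 mm above the underside, about 50 mm across. 0.19 to 0.3 kg. Origin: centre of the underside, z up. Fully home in the large cup its origin is 24 mm above that cup's, its collar shows 22 mm above that rim, with about 3 mm play sideways. The brush leans in it at the start
- cup_small: Smallest steel cup, same make: 100 mm high, outside 43 mm across at the foot, 50 mm over the collar (top 24 mm); inside floor 24 mm above the underside. 0.13 to 0.2 kg. Origin: centre of the underside, z up its axis. Fully home in the middle cup its origin is 24 mm above that cup's, its collar shows 22 mm above that rim, with about 4 mm play sideways
- cement_brush: Cement brush 252 mm long, 26 g: black handle about 11 mm thick, white ferrule, tan bristles. Origin near mid-length; +y points along it to the bristles; the handle runs along -y to 131 mm from the origin (grip it 30 to 60 mm from that end). Starts bristles down in the middle cup, leaning on its rim 30 degrees from upright, away from the robot, at most 50 degrees left or right
- bristle_tip (a point): End of the cement brush's bristles, on its axis, 121 mm along the brush's +y from its origin
- glue_cup: Translucent plastic cup of yellow cement, pale film folded over its rim: 98 mm high, walls 95 mm across outside (film and band to 122 mm), mouth about 76 mm across, loose, 0.5 kg. A brush meets no resistance in it down to its floor, 7 mm above the underside and about 68 mm across; let go there, it leans on the rim by itself. Origin: centre of the underside, z up

How it is judged:
By the outcome, as a careful person would: the job done as asked, in the order asked, and still so for the second after the job is handed in, with the robot touching nothing.
It also fails if it takes over 72 s, if anything falls off the work surface, if the arm or the gripper's body presses on something with over 40 N, if the wrist force passes 120 N, or if a joint passes its speed limit or range.

## Working session

There is one attempt and no reset: what is moved stays moved. The work goes in short steps, Python scripts to look and compute and a shell command to move; the robot and the scene stay as the last step left them, time stands still between calls to the robot, and variables do not carry over. Pictures are saved under pics/ and viewed, at most 10 in all, crops included, and the job is handed in when it is done.

```bash
ls; mkdir -p pics
cat > h.py <<'E'
from rig import bot
import cv2, numpy as np
def cap(n):
    s=bot.read_state(); c=bot.capture(n)
    if 'view' in c: V=np.array(c['view'])
    else:
        T=np.eye(4);T[:3,:3]=s['tcp_rot'];T[:3,3]=s['position']
        V=np.linalg.inv(T@np.array(c['mount']))
    return c['color'],np.array(c['K']),V,c
def ray(K,V,u,v):
    d=np.linalg.inv(K)@[u,v,1]; d=np.array([d[0],-d[1],-d[2]])
    R=V[:3,:3]; o=-R.T@V[:3,3]; d=R.T@d
    return o,d/np.linalg.norm(d)
def onz(K,V,u,v,z):
    o,d=ray(K,V,u,v); return o+d*(z-o[2])/d[2]
def proj(K,V,p):
    q=V[:3,:3]@np.array(p)+V[:3,3]; w=K@[q[0],-q[1],-q[2]]; return w[:2]/w[2]
def tri(r1,r2):
    (a,d),(b,e)=r1,r2
    M=np.stack([d,-e],1); t=np.linalg.lstsq(M,b-a,rcond=None)[0]
    p,q=a+d*t[0],b+e*t[1]; return (p+q)/2,np.linalg.norm(p-q)
def save(n,im): cv2.imwrite('pics/'+n+'.png',cv2.cvtColor(im,cv2.COLOR_RGB2BGR))
E
python3 - <<'E'
from h import *
print(bot.read_state())
ims=[]
for n in ['scene','top','wrist']:
    im,K,V,c=cap(n); print(n,K.tolist(),np.round(V,3).tolist(),[k for k in c]); ims.append(im)
    np.savez('pics/%s0.npz'%n,im=im,K=K,V=V); save(n+'0',im)
E
```

```text
pics
rig.py
steer.py
{'time_s': 0.0, 'joint_positions': array([ 6.59763282e+01,  3.02796414e+01,  8.21573074e+01, -1.27196080e-03,
        6.76882613e+01, -1.02261036e+01]), 'qvel': array([ 0.11724502,  0.03436809,  0.05767626, -0.02494044, -0.02602142,
       -0.07060985]), 'tau': array([-3.54857693e-04, -4.40049827e+01, -1.76586592e+01,  6.34166342e-02,
        5.82642120e-02, -1.68457891e-04]), 'position': array([0.1487169 , 0.60628805, 0.22155928]), 'tcp_rot': array([[-9.71146258e-01,  2.38483095e-01, -8.70917548e-04],
       [ 2.38484401e-01,  9.71144260e-01, -2.00438725e-03],
       [ 3.67774104e-04, -2.15425343e-03, -9.99997612e-01]]), 'force': array([-0.07411931, -0.46298726,  0.06711085]), 'moment': array([-0.01016355, -0.04081119,  0.01374751]), 'grasp_force': 0.0, 'opening': 0.9960270432511954}
scene [[492.66548175085194, 0.0, 257.0476869937896], [0.0, 492.66548175085194, 185.75143555974532], [0.0, 0.0, 1.0]] [[-0.735, -0.678, -0.002, 0.378], [0.502, -0.546, 0.671, -0.358], [-0.456, 0.492, 0.741, -0.734], [0.0, 0.0, 0.0, 1.0]] ['color', 'K', 'view']
top [[367.29979012122817, 0.0, 256.8990345193402], [0.0, 367.29979012122817, 194.89106628155125], [0.0, 0.0, 1.0]] [[0.009, -1.0, -0.013, -0.03], [0.992, 0.008, 0.126, -0.522], [-0.126, -0.014, 0.992, -0.889], [0.0, 0.0, 0.0, 1.0]] ['color', 'K', 'view']
wrist [[318.8811948745313, 0.0, 256.51593194013856], [0.0, 318.8811948745313, 195.31023450538333], [0.0, 0.0, 1.0]] [[0.238, 0.971, -0.001, -0.625], [-0.941, 0.23, -0.248, 0.03], [-0.241, 0.06, 0.969, -0.389], [0.0, 0.0, 0.0, 1.0]] ['color', 'K', 'mount']
```

View pics/scene0.png

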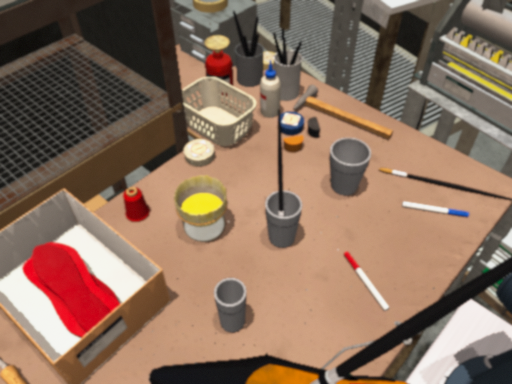

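View pics/top0.png

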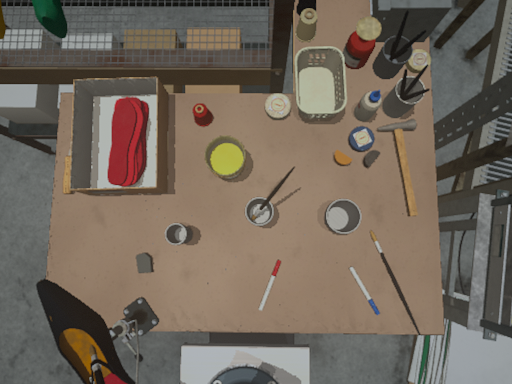

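Run:
```python
from h import *
t=np.load('pics/top0.npz');s=np.load('pics/scene0.npz')
for q in(t,s): print('cam',np.round(-q['V'][:3,:3].T@q['V'][:3,3],3))
for n,q,box in(('top',t,(150,130,400,260)),('scene',s,(165,95,400,345))):
    im=q['im']; hsv=cv2.cvtColor(im,cv2.COLOR_RGB2HSV)
    m=(hsv[...,1]<70).astype(np.uint8)*255
    y=((hsv[...,0]>24)&(hsv[...,0]<36)&(hsv[...,1]>150)).astype(np.uint8)
    x0,y0,x1,y1=box
    cs,_=cv2.findContours(m[y0:y1,x0:x1],cv2.RETR_EXTERNAL,cv2.CHAIN_APPROX_NONE,offset=(x0,y0))
    for c in cs:
        if cv2.contourArea(c)>150:
            print(n,cv2.contourArea(c),cv2.boundingRect(c),[np.round(v,1) for v in (cv2.fitEllipse(cv2.convexHull(c)) if len(cv2.convexHull(c))>5 else [])])
    M=cv2.moments(y[y0:y1,x0:x1],True); print('yellow',M['m00'],M['m10']/M['m00']+x0,M['m01']/M['m00']+y0)
a=cv2.resize(t['im'][135:255,150:370],None,fx=2.5,fy=2.5,interpolation=cv2.INTER_CUBIC)
b=cv2.resize(s['im'][95:340,165:385],None,fx=2.5,fy=2.5,interpolation=cv2.INTER_CUBIC)[:600]
save('topc',a);save('scc',b)
c=cv2.resize(s['im'][125:345,165:385],None,fx=1,fy=1)
w=np.zeros((600,800,3),np.uint8); w[:300,:550]=a
save('scc',b)
```

```text
cam [ 0.406 -0.039  0.948]
cam [0.123 0.422 0.785]
top 472.5 (164, 223, 29, 23) [array([177.6, 234. ]), array([23.2, 28.5]), np.float64(91.2)]
top 1026.5 (324, 198, 38, 37) [array([342.7, 216. ]), array([36. , 37.7]), np.float64(92.5)]
top 625.5 (245, 197, 30, 29) [array([259., 211.]), array([29.6, 29.8]), np.float64(137.2)]
top 258.5 (348, 130, 27, 22) [array([361.7, 140. ]), array([20.9, 28.2]), np.float64(68.9)]
top 328.5 (150, 130, 7, 57) []
yellow 640.0 225.7828125 157.96875
scene 269.5 (356, 321, 44, 24) [array([380.9, 334.5]), array([26.7, 56.4]), np.float64(79.7)]
scene 1358.5 (214, 277, 33, 55) [array([230.5, 303.3]), array([35.2, 55.7]), np.float64(177.0)]
scene 312.0 (356, 268, 33, 43) [array([372.2, 288.8]), array([ 8.9, 57.5]), np.float64(144.1)]
scene 538.5 (183, 217, 42, 25) [array([203.7, 224.5]), array([33.1, 41.2]), np.float64(85.4)]
scene 1604.5 (265, 189, 38, 59) [array([282.7, 216.8]), array([40.3, 59. ]), np.float64(2.2)]
scene 1776.0 (330, 137, 41, 58) [array([347.8, 164.5]), array([44.4, 59.5]), np.float64(8.2)]
scene 492.0 (184, 135, 30, 26) [array([197. , 147.6]), array([24.5, 33. ]), np.float64(113.3)]
scene 376.0 (379, 95, 21, 26) [array([393.4, 106.5]), array([25.6, 31.3]), np.float64(122.5)]
scene 874.0 (261, 95, 44, 40) [array([283.3, 110.9]), array([40.3, 51.2]), np.float64(144.0)]
scene 2016.5 (183, 95, 73, 50) [array([220.6, 112.3]), array([58.9, 73.2]), np.float64(99.2)]
yellow 666.0 200.71771771771773 203.63513513513513
```

View pics/scc.png

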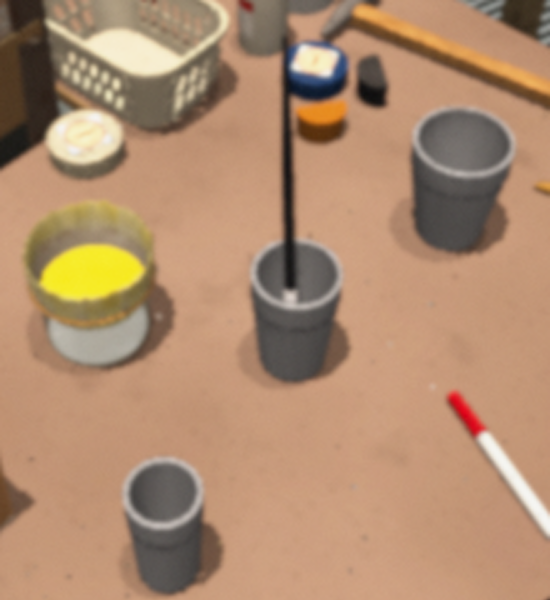

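```bash
cat > c.py <<'E'
from h import *
t=np.load('pics/top0.npz');s=np.load('pics/scene0.npz')
T=lambda u,v:ray(t['K'],t['V'],u,v); S=lambda u,v:ray(s['K'],s['V'],u,v)
for n,a,b,z in(('small',(177.6,234),(230.6,292.2),.1),('mid',(260,211.5),(283.6,204.2),.102),('large',(342.7,216),(350.2,151.4),.104),('yellow',(225.8,158),(200.7,203.6),.05),('tip',(293.5,168.5),(279.5,112),.2)):
    p,e=tri(T(*a),S(*b)); print(n,np.round(p,4),'gap',round(e,4),'top@z',np.round(onz(t['K'],t['V'],*a,z),4),'scene@z',np.round(onz(s['K'],s['V'],*b,z),4))
E
python3 c.py
python3 - <<'E'
from h import *
# dark handle pixels
for n,box in(('top',(262,160,305,215)),('scene',(270,95,295,215))):
    q=np.load('pics/%s0.npz'%n); im=q['im'];x0,y0,x1,y1=box
    g=im[y0:y1,x0:x1].max(2)
    ys,xs=np.where(g<60)
    for y in range(y0,y1,3):
        r=xs[ys==y-y0]
        if len(r): print(n,y,r.min()+x0,r.max()+x0,len(r))
E
```

```text
small [0.4233 0.1573 0.0939] gap 0.0037 top@z [0.4217 0.1548 0.1   ] scene@z [0.4223 0.1606 0.1   ]
mid [ 0.4767 -0.0334  0.1001] gap 0.0037 top@z [ 0.475  -0.0344  0.102 ] scene@z [ 0.4774 -0.0312  0.102 ]
large [ 0.4668 -0.2233  0.1049] gap 0.0019 top@z [ 0.4661 -0.224   0.104 ] scene@z [ 0.4681 -0.2236  0.104 ]
yellow [0.6096 0.0515 0.0691] gap 0.0036 top@z [0.6125 0.0524 0.05  ] scene@z [0.6243 0.0425 0.05  ]
tip [ 0.5511 -0.1001  0.2326] gap 0.002 top@z [ 0.5568 -0.1034  0.2   ] scene@z [ 0.5773 -0.1304  0.2   ]
top 169 292 292 1
top 172 289 290 2
top 175 287 287 1
top 178 285 285 1
top 181 282 283 2
top 184 279 281 3
top 187 276 279 4
top 190 274 276 3
top 193 272 274 3
top 196 269 271 3
top 199 267 269 3
top 202 264 267 4
top 205 263 264 2
top 208 262 262 1
scene 113 278 279 2
scene 116 279 279 1
scene 122 279 279 1
scene 125 279 280 2
scene 128 279 282 4
scene 131 279 294 16
scene 134 279 292 5
scene 137 279 279 1
scene 140 279 279 1
scene 143 279 279 1
scene 146 279 280 2
scene 149 279 280 2
scene 152 279 280 2
scene 155 279 280 2
scene 158 279 280 2
scene 161 279 280 2
scene 164 279 280 2
scene 167 279 281 3
scene 170 279 280 2
scene 173 279 280 2
scene 176 279 280 2
scene 179 279 280 2
scene 182 279 281 3
scene 185 280 281 2
scene 188 280 281 2
scene 191 279 281 3
scene 194 279 282 4
scene 197 279 282 4
scene 200 279 282 4
scene 203 279 282 4
scene 206 279 282 4
scene 209 280 282 3
```

View pics/topc.png

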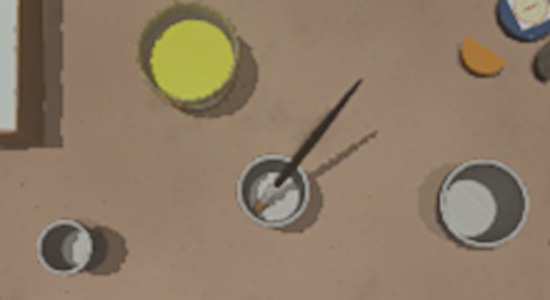

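```bash
cat > c.py <<'E'
from h import *
t=np.load('pics/top0.npz');s=np.load('pics/scene0.npz')
T=lambda u,v:ray(t['K'],t['V'],u,v); S=lambda u,v:ray(s['K'],s['V'],u,v)
for n,a,b in(('small',(176,233.6),(230.6,292.2)),('mid',(259.4,211.4),(283.6,204.2)),('large',(343.2,216.2),(350.2,151.4)),('gluerim',(225.6,157.),(201,192.5)),('tip',(293.5,168.5),(279.2,112.5))):
    p,e=tri(T(*a),S(*b)); print(n,np.round(p,4),'gap',round(e,4))
tip=p
n1=np.cross(T(292,169.5)[1],T(265.5,202.5)[1]); n2=np.cross(S(279,114)[1],S(281,206)[1])
d=np.cross(n1,n2); d/=np.linalg.norm(d); d*=np.sign(d[2])
print('axis',np.round(d,3),'tilt',np.degrees(np.arccos(d[2])),'az',np.degrees(np.arctan2(d[1],d[0])))
g=tip-.042*d; print('grasp',g,'bristle',tip-.252*d)
s=bot.read_state(); R=np.array(s['tcp_rot']); print('delta tool', R.T@(g+[0,0,-.019]-s['position']))
E
python3 c.py
```

```text
small [0.423  0.1594 0.0974] gap 0.0009
mid [ 0.4764 -0.0323  0.1015] gap 0.0028
large [ 0.4669 -0.2244  0.1041] gap 0.0029
gluerim [0.6054 0.0494 0.102 ] gap 0.0058
tip [ 0.5515 -0.1001  0.2312] gap 0.0024
axis [ 0.375 -0.358  0.855] tilt 31.2205790528761 az -43.68876930933263
grasp [ 0.53575978 -0.08505135  0.19528093] bristle [ 0.45704994 -0.0098641   0.01569352]
delta tool [-0.54073808 -0.57919461  0.04630704]
```

```bash
R=; python3 steer.py '[[[0, 0, -0.06, 0, 0, 0, 1], [-0.05, -0.05, -0.08, 0, 0, 5, 1], [-0.08, -0.085, -0.08, 0, 0, 10, 1], [-0.115, -0.12, -0.08, 0, 0, 15, 1], [-0.15, -0.155, -0.08, 0, 0, 20, 1], [-0.185, -0.19, -0.08, 0, 0, 25, 1], [-0.22, -0.225, -0.08, 0, 0, 30, 1], [-0.25, -0.26, -0.08, 0, 0, 30, 1], [-0.285, -0.3, -0.08, 0, 0, 30, 1], [-0.32, -0.335, -0.08, 0, 0, 30, 1], [-0.355, -0.37, -0.08, 0, 0, 30, 1], [-0.39, -0.405, -0.08, 0, 0, 30, 1], [-0.42, -0.44, -0.08, 0, 0, 30, 1], [-0.45, -0.475, -0.08, 0, 0, 30, 1], [-0.48, -0.51, -0.08, 0, 0, 30, 1], [-0.51, -0.545, -0.08, 0, 0, 30, 1], [-0.541, -0.579, -0.08, 0, 0, 30, 1], [-0.541, -0.579, -0.08, 0, 0, 30, 1], [-0.541, -0.579, -0.08, 0, 0, 30, 1]]]'
python3 - <<'E'
from h import *
im,K,V,c=cap('wrist'); save('w1',im); np.savez('pics/w1.npz',im=im,K=K,V=V)
s=bot.read_state();print(s['position'],np.round(s['tcp_rot'],3))
for p in [(.5515,-.1001,.2312),(.5358,-.0851,.1953),(.4764,-.0323,.1015),(.4669,-.2244,.1041),(.6054,.0494,.1)]: print(proj(K,V,p))
E
```

```text
time_s: 2.05
position: [0.536, -0.085, 0.3018]
tcp_rot: [[-0.72, 0.694, -0.002], [0.694, 0.72, 0.001], [0.002, -0.0, -1.0]]
force: [0.0, 0.1, -0.8]
opening: 0.997
grasp_force: 0.0
[ 0.53543661 -0.08387023  0.30189829] [[-0.721  0.693 -0.002]
 [ 0.693  0.721  0.001]
 [ 0.002 -0.    -1.   ]]
[255.60510076 232.6631885 ]
[255.60743909 194.33515867]
[252.91107999 103.02998463]
[130.60085086 214.07873972]
[384.7230135  136.62619103]
```

View pics/w1.png

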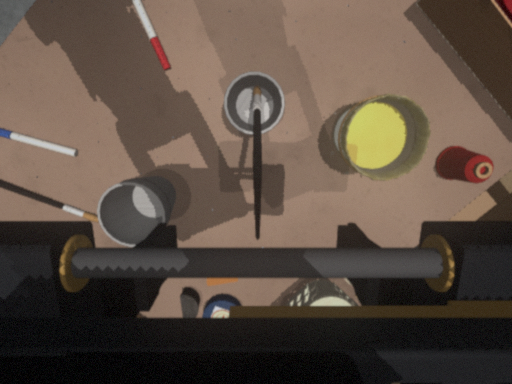

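```bash
python3 steer.py '[[[0, 0, 0.04, 0, 0, 0, 1], [0, 0, 0.08, 0, 0, 0, 1], [0, 0, 0.11, 0, 0, 0, 1], [0, 0, 0.125, 0, 0, 0, 1], [0, 0, 0.125, 0, 0, 0, 1], [0, 0, 0.125, 0, 0, 0, 0], [0, 0, 0.125, 0, 0, 0, 0], [0, 0, 0.125, 0, 0, 0, 0], [0, 0, 0.125, 0, 0, 0, 0], [0, 0, 0.125, 0, 0, 0, 0], [0, 0, 0.125, 0, 0, 0, 0], [0, 0, 0.125, 0, 0, 0, 0], [0, 0, 0.125, 0, 0, 0, 0]]]'
```

```text
time_s: 3.4
position: [0.5363, -0.0844, 0.1775]
tcp_rot: [[-0.722, 0.692, -0.0], [0.692, 0.722, 0.0], [0.0, -0.0, -1.0]]
force: [0.1, -0.7, -0.2]
opening: 0.354
grasp_force: 0.0
```

```bash
python3 steer.py '[[[0, 0, 0, 0, 0, 0, 0], [0, 0, 0, 0, 0, 0, 0], [0, 0, 0, 0, 0, 0, 0], [0, 0, 0, 0, 0, 0, 0], [0, 0, 0, 0, 0, 0, 0], [0, 0, 0, 0, 0, 0, 0]]]'
```

```text
time_s: 4.0
position: [0.5363, -0.0844, 0.1775]
tcp_rot: [[-0.722, 0.692, -0.0], [0.692, 0.722, -0.0], [0.0, -0.0, -1.0]]
force: [0.1, -0.5, -1.1]
opening: 0.126
grasp_force: 30.0
```

```bash
python3 steer.py '[[[0, 0, -0.03, 0, 0, 0, 0], [0, 0, -0.06, 0, 0, 0, 0], [0, 0, -0.09, 0, 0, 0, 0], [0, 0, -0.12, 0, 0, 0, 0], [0, 0, -0.14, 0, 0, 0, 0], [0, 0, -0.14, 0, -7, 0, 0], [0, 0, -0.14, 0, -13, 0, 0], [0, 0, -0.14, 0, -13, 0, 0]]]'
python3 - <<'E'
from h import *
ims=[]
for n in('top','scene'):
    im,K,V,c=cap(n); np.savez('pics/%s1.npz'%n,im=im,K=K,V=V); s=bot.read_state()
    print(n,proj(K,V,s['position']))
    ims.append(cv2.resize(im,(400,300)) if n=='top' else im)
a=np.load('pics/top1.npz')['im'];b=np.load('pics/scene1.npz')['im']
w=np.zeros((600,800,3),np.uint8)
w[:,:400]=cv2.resize(a[60:260,190:390],None,fx=2,fy=3)[:600]
w[:,400:]=cv2.resize(b[50:250,190:390],None,fx=2,fy=3)[:600]
save('lift',w); print(s['position'],s['opening'],s['grasp_force'])
E
```

```text
time_s: 4.8
position: [0.5334, -0.0822, 0.317]
tcp_rot: [[-0.705, 0.691, 0.16], [0.673, 0.723, -0.154], [-0.222, -0.001, -0.975]]
force: [-1.0, -0.7, 0.2]
opening: 0.129
grasp_force: 30.0
top [287.67385822 167.43703965]
scene [282.2737791   79.11061751]
[ 0.53619714 -0.08400587  0.3177237 ] 0.1273323100699511 29.999817134812474
```

View pics/lift.png

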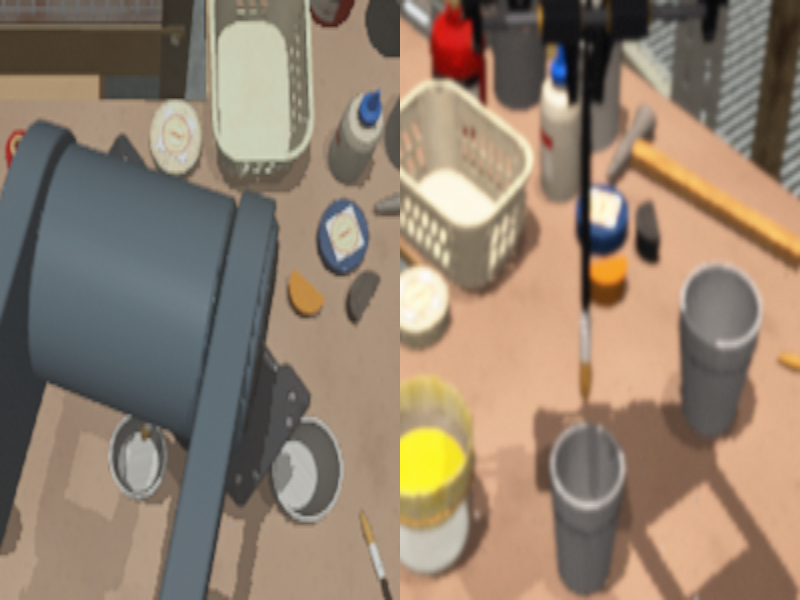

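Run:
```python
from h import *
t=np.load('pics/top1.npz');s=np.load('pics/scene1.npz')
p,e=tri(ray(t['K'],t['V'],261.5,205),ray(s['K'],s['V'],283,182.3)); print('bristle',p,e)
st=bot.read_state(); R=np.array(st['tcp_rot']); g=st['position']-.019*R[:,2]
d=g-p; L=np.linalg.norm(d); print('L',L,'axis',d/L,'tilt',np.degrees(np.arccos(d[2]/L)),'az',np.degrees(np.arctan2(d[1],d[0])))
# target bristle: glue centre + offset opposite lean, z .012
h=d[:2]/np.hypot(*d[:2]); c=np.array([.6054,.0494]); 
for z in(.14,.013):
    tgt=np.r_[c-h*.016,z]; print('world',tgt-p,'tool',R.T@(tgt-p))
```

```text
bristle [ 0.4858733  -0.03752466  0.14912172] 0.0010097306743886282
L 0.19784651713060566 axis [ 0.23884319 -0.22008849  0.94578802] tilt 18.952523710430047 az -42.65985305395291
world [ 0.10776046  0.09776697 -0.00912172] tool [-0.00791888  0.14514164  0.0111848 ]
world [ 0.10776046  0.09776697 -0.13612172] tool [0.02047983 0.14513367 0.13496894]
```

```bash
python3 steer.py '[[[-0.003, 0.035, 0.004, 0, 0, 0, 0], [-0.005, 0.07, 0.008, 0, 0, 0, 0], [-0.007, 0.105, 0.01, 0, 0, 0, 0], [-0.008, 0.13, 0.011, 0, 0, 0, 0], [-0.008, 0.145, 0.011, 0, 0, 0, 0], [-0.008, 0.145, 0.011, 0, 0, 0, 0], [-0.008, 0.145, 0.011, 0, 0, 0, 0]]]'
python3 - <<'E'
from h import *
for n in('top','scene'):
    im,K,V,c=cap(n); np.savez('pics/%s2.npz'%n,im=im,K=K,V=V)
a=np.load('pics/top2.npz')['im'];b=np.load('pics/scene2.npz')['im']
w=np.zeros((600,800,3),np.uint8)
w[:,:400]=cv2.resize(a[80:230,150:250],None,fx=4,fy=4)
w[:,400:]=cv2.resize(b[100:250,160:260],None,fx=4,fy=4)
save('ov',w)
E
```

```text
time_s: 5.6
position: [0.6438, 0.0125, 0.3082]
tcp_rot: [[-0.703, 0.692, 0.161], [0.675, 0.722, -0.156], [-0.224, -0.001, -0.975]]
force: [-1.1, -0.4, -0.3]
opening: 0.125
grasp_force: 30.0
```

View pics/ov.png

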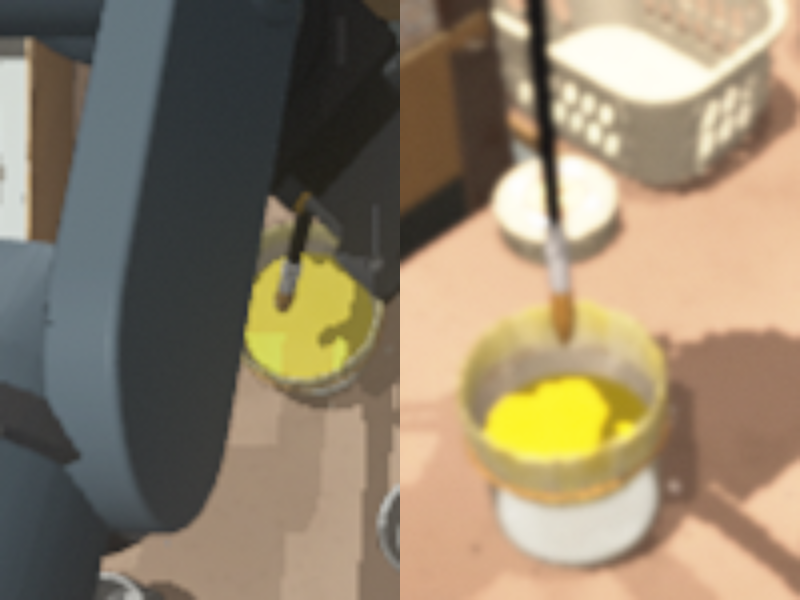

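Run:
```python
from h import *
t=np.load('pics/top2.npz');s=np.load('pics/scene2.npz')
p,e=tri(ray(t['K'],t['V'],221.2,157.8),ray(s['K'],s['V'],201.2,186.2)); print('bristle',p,e)
print(onz(s['K'],s['V'],200.8,193.75,.098), onz(t['K'],t['V'],225.6,157,.098))
```

```text
bristle [0.59564627 0.05568631 0.13210854] 0.003866867313361528
[0.60898048 0.05085839 0.098     ] [0.60387388 0.04803807 0.098     ]
```

```bash
python3 steer.py '[[[0.007, 0, 0.029, 0, 0, 0, 0], [0.013, 0, 0.058, 0, 0, 0, 0], [0.018, 0, 0.08, 0, 0, 0, 0], [0.022, 0, 0.095, 0, 0, 0, 0], [0.0245, 0, 0.107, 0, 0, 0, 0], [0.026, 0, 0.114, 0, 0, 0, 0], [0.026, 0, 0.114, 0, 0, 0, 0], [0.026, 0, 0.114, 0, 0, 0, 0]]]'
```

```text
time_s: 6.5
position: [0.6448, 0.0127, 0.1925]
tcp_rot: [[-0.703, 0.692, 0.164], [0.674, 0.722, -0.156], [-0.226, 0.001, -0.974]]
force: [0.1, 0.2, 0.1]
opening: 0.126
grasp_force: 30.0
```

```bash
python3 steer.py '[[[0, 0, 0, 0, 0, 0, 0.5], [0, 0, 0, 0, 0, 0, 0.5], [0, 0, 0, 0, 0, 0, 0.6], [0, 0, 0, 0, 0, 0, 0.6], [0, 0, 0, 0, 0, 0, 0.6], [0, 0, 0, 0, 0, 0, 0.6], [0, 0, 0, 0, 0, 0, 0.6], [0, 0, 0, 0, 0, 0, 0.6], [0, 0, -0.03, 0, 0, 0, 0.6], [0, 0, -0.06, 0, 0, 0, 0.6], [0, 0, -0.09, 0, 0, 0, 0.8], [0, 0, -0.12, 0, 0, 0, 1], [0, 0, -0.15, 0, 0, 0, 1], [0, 0, -0.15, 0, 0, 0, 1]]]'
python3 - <<'E'
from h import *
for n in('top','scene'):
    im,K,V,c=cap(n); np.savez('pics/%s3.npz'%n,im=im,K=K,V=V); save(n+'3',im)
a=np.load('pics/top3.npz')['im'];b=np.load('pics/scene3.npz')['im']
w=np.zeros((300,800,3),np.uint8)
w[:,:400]=cv2.resize(a,(400,300)); w[:,400:]=cv2.resize(b,(400,300)); save('rel',w)
R=np.array(bot.read_state()['tcp_rot']); p=bot.read_state()['position']
# level tool and go above mid cup: yaw so tool y = keep
for yaw in(46.3,):
    print(p,R.T@(np.array([.4764,-.0323,.20])-p))
E
```

```text
time_s: 7.9
position: [0.6221, 0.0368, 0.3433]
tcp_rot: [[-0.702, 0.691, 0.173], [0.674, 0.722, -0.156], [-0.233, 0.007, -0.973]]
force: [1.1, 0.3, 0.3]
opening: 0.882
grasp_force: 0.0
[0.61994858 0.03645034 0.33832072] [ 0.08582711 -0.14907366  0.12196793]
```

View pics/rel.png

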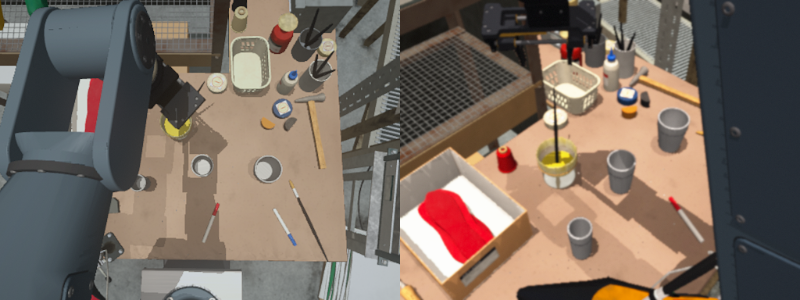

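```bash
python3 steer.py '[[[0, -0.03, 0, 0, 4, 0, 1], [0.02, -0.06, 0.02, 0, 8, 0, 1], [0.04, -0.09, 0.05, 0, 13.2, 0, 1], [0.06, -0.12, 0.08, 0, 13.2, 0, 1], [0.08, -0.14, 0.1, 0, 13.2, 0, 1], [0.086, -0.149, 0.122, 0, 13.2, 0, 1], [0.086, -0.149, 0.122, 0, 13.2, 0, 1], [0.086, -0.149, 0.122, 0, 13.2, 0, 1], [0.086, -0.149, 0.122, 0, 13.2, 0, 1]]]'
python3 - <<'E'
from h import *
im,K,V,c=cap('wrist'); np.savez('pics/w2.npz',im=im,K=K,V=V); save('w2',im)
for p in [(.4764,-.0323,.102),(.4669,-.2244,.104)]: print(proj(K,V,p), onz(K,V,*proj(K,V,p),.1))
th=np.linspace(0,2*np.pi,40)
w=im.copy()
for a in th:
    u=proj(K,V,(.4764+.033*np.cos(a),-.0323+.033*np.sin(a),.102)); cv2.circle(w,tuple(int(round(x)) for x in u),1,(255,0,0),-1)
save('w2o',w)
E
```

```text
time_s: 8.9
position: [0.4777, -0.0324, 0.2003]
tcp_rot: [[-0.722, 0.692, -0.0], [0.692, 0.722, 0.002], [0.002, 0.001, -1.0]]
force: [0.9, -0.5, 0.2]
opening: 1.003
grasp_force: 0.0
[254.66628026 195.58960996] [ 0.47676296 -0.03265965  0.1       ]
[ 99.35553422 326.78678167] [ 0.46748467 -0.22809451  0.1       ]
```

View pics/w2o.png

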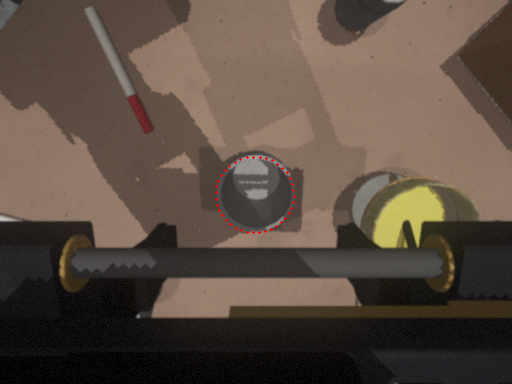

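```bash
python3 steer.py '[[[0.002, 0, 0.03, 0, 0, 0, 1], [0.003, 0, 0.06, 0, 0, 0, 1], [0.003, 0, 0.085, 0, 0, 0, 1], [0.003, 0, 0.1, 0, 0, 0, 1], [0.003, 0, 0.1125, 0, 0, 0, 1], [0.003, 0, 0.1125, 0, 0, 0, 1], [0.003, 0, 0.1125, 0, 0, 0, 0.6], [0.003, 0, 0.1125, 0, 0, 0, 0.6], [0.003, 0, 0.1125, 0, 0, 0, 0.6], [0.003, 0, 0.1125, 0, 0, 0, 0.6], [0.003, 0, 0.1125, 0, 0, 0, 0.6], [0.003, 0, 0.1125, 0, 0, 0, 0.5], [0.003, 0, 0.1125, 0, 0, 0, 0.5]]]'
```

```text
time_s: 10.25
position: [0.4745, -0.0299, 0.0879]
tcp_rot: [[-0.722, 0.692, -0.001], [0.692, 0.722, 0.002], [0.002, 0.001, -1.0]]
force: [0.3, 0.5, 5.8]
opening: 0.752
grasp_force: 30.0
```

```bash
python3 steer.py '[[[0, 0, -0.02, 0, 0, 0, 0], [0, 0, -0.05, 0, 0, 0, 0], [0, 0, -0.08, 0, 0, 0, 0], [0, 0, -0.11, 0, 0, 0, 0], [0, 0, -0.13, 0, 0, 0, 0], [-0.02, -0.023, -0.13, 0, 0, 0, 0], [-0.045, -0.05, -0.13, 0, 0, 0, 0], [-0.07, -0.08, -0.13, 0, 0, 0, 0], [-0.095, -0.105, -0.13, 0, 0, 0, 0], [-0.115, -0.13, -0.13, 0, 0, 0, 0], [-0.129, -0.146, -0.13, 0, 0, 0, 0], [-0.129, -0.146, -0.13, 0, 0, 0, 0], [-0.129, -0.146, -0.13, 0, 0, 0, 0], [-0.129, -0.146, -0.13, 0, 0, 0, 0]]]'
python3 - <<'E'
from h import *
for n in('top','scene','wrist'):
    im,K,V,c=cap(n); np.savez('pics/%s4.npz'%n,im=im,K=K,V=V)
T,b,w=[np.load('pics/%s4.npz'%n)['im'] for n in('top','scene','wrist')]
o=np.zeros((600,800,3),np.uint8)
o[:300,:400]=cv2.resize(w,(400,300))
o[:,400:]=cv2.resize(b[60:210,295:395],None,fx=4,fy=4)
o[300:,:400]=cv2.resize(T[150:300,250:450],None,fx=2,fy=2); save('ovl',o)
E
```

```text
time_s: 11.65
position: [0.4654, -0.2234, 0.2162]
tcp_rot: [[-0.722, 0.692, -0.004], [0.692, 0.722, 0.004], [0.006, 0.0, -1.0]]
force: [0.9, 0.6, -2.2]
opening: 0.761
grasp_force: 30.0
```

View pics/ovl.png

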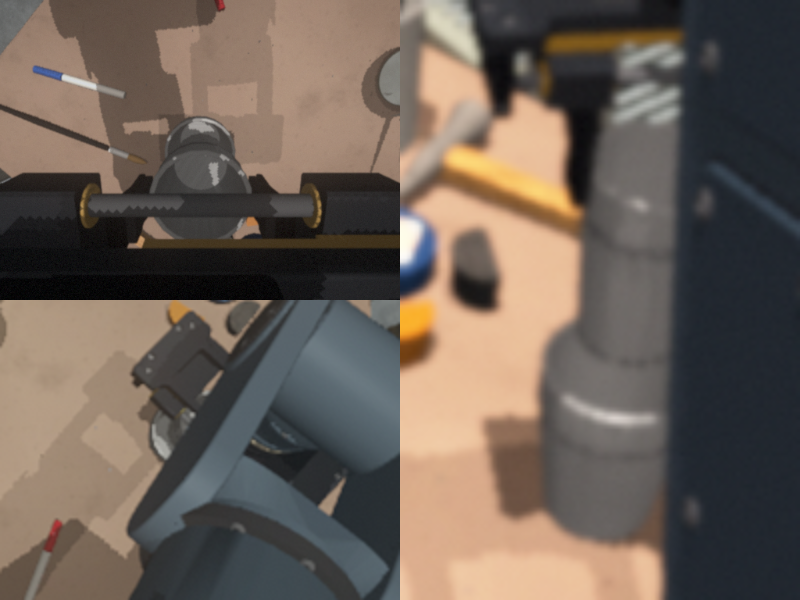

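```bash
python3 steer.py '[[[0, 0, 0.025, 0, 0, 0, 0], [0, 0, 0.05, 0, 0, 0, 0], [0, 0, 0.065, 0, 0, 0, 0], [0, 0, 0.075, 0, 0, 0, 0], [0, 0, 0.085, 0, 0, 0, 0], [0, 0, 0.092, 0, 0, 0, 0], [0, 0, 0.092, 0, 0, 0, 0]]]'
```

```text
time_s: 12.5
position: [0.4657, -0.2243, 0.1241]
tcp_rot: [[-0.722, 0.692, -0.003], [0.692, 0.722, 0.003], [0.005, -0.0, -1.0]]
force: [-0.7, 0.0, -2.7]
opening: 0.759
grasp_force: 30.0
```

```bash
python3 steer.py '[[[0, 0, 0.004, 0, 0, 0, 0], [0, 0, 0.007, 0, 0, 0, 0], [0, 0, 0.009, 0, 0, 0, 0], [0, 0, 0.011, 0, 0, 0, 0], [0, 0, 0.012, 0, 0, 0, 0], [0, 0, 0.012, 0, 0, 0, 0]]]'
```

```text
time_s: 13.1
position: [0.4658, -0.2246, 0.1126]
tcp_rot: [[-0.722, 0.692, -0.003], [0.692, 0.722, 0.002], [0.004, -0.0, -1.0]]
force: [-0.4, -0.7, -2.3]
opening: 0.758
grasp_force: 30.0
```

```bash
python3 steer.py '[[[0, 0, 0.001, 0, 0, 0, 0], [0, 0, 0.001, 0, 0, 0, 0], [0, 0, 0.001, 0, 0, 0, 1], [0, 0, 0.001, 0, 0, 0, 1], [0, 0, 0.001, 0, 0, 0, 1], [0, 0, 0.001, 0, 0, 0, 1], [0, 0, 0.001, 0, 0, 0, 1], [0, 0, -0.03, 0, 0, 0, 1], [0, 0, -0.07, 0, 0, 0, 1], [0, 0, -0.11, 0, 0, 0, 1], [0, 0, -0.11, 0, 0, 0, 1], [0, 0, -0.11, 0, 0, 0, 1]]]'
python3 - <<'E'
from h import *
for n in('scene','wrist'):
    im,K,V,c=cap(n); np.savez('pics/%s5.npz'%n,im=im,K=K,V=V)
b,w=[np.load('pics/%s5.npz'%n) for n in('scene','wrist')]
W=w['im'].copy()
for r,z in((.033,.126),(.04,.104)):
  for a in np.linspace(0,2*np.pi,40):
    u=proj(w['K'],w['V'],(.4665+r*np.cos(a),-.2244+r*np.sin(a),z)); cv2.circle(W,tuple(int(round(x)) for x in u),0,(255,0,0),-1)
o=np.zeros((600,800,3),np.uint8)
o[:,:400]=cv2.resize(W[120:270,180:330],(400,400),interpolation=cv2.INTER_CUBIC)[:400].copy() if 0 else np.pad(cv2.resize(W[110:260,180:330],(400,400)),((0,200),(0,0),(0,0)))
o[:,400:]=cv2.resize(b['im'][90:240,295:395],None,fx=4,fy=4); save('n1',o)
s=bot.read_state(); R=np.array(s['tcp_rot']); print(s['position'],s['joint_positions'])
d=np.array([.423,.159,.222])-s['position']; print(R.T@d)
E
```

```text
time_s: 14.3
position: [0.4664, -0.2251, 0.2236]
tcp_rot: [[-0.722, 0.692, -0.001], [0.692, 0.722, 0.001], [0.001, 0.0, -1.0]]
force: [0.1, 0.9, -1.1]
opening: 1.004
grasp_force: 0.0
[ 0.46524979 -0.22419496  0.2216798 ] [-3.81510651e+01  2.20918129e+01  9.73486917e+01  2.11454239e-02
  6.09007270e+01 -8.43629621e+01]
[0.29571012 0.24734016 0.0013762 ]
```

View pics/n1.png

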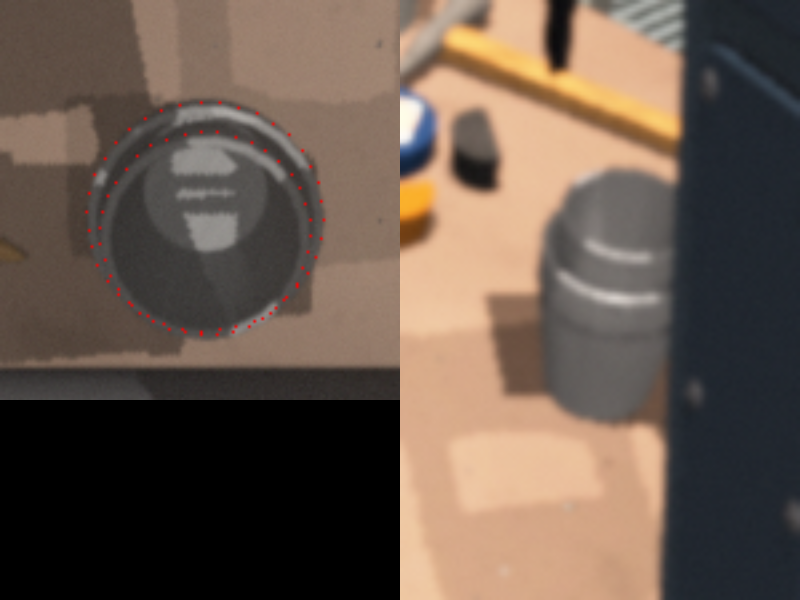

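The picture shows the middle cup home in the large one. Its collar stands proud and matches the predicted rim circles at z 0.126 and 0.104. That was one more view than the 10 allowed, so I'll check the rest numerically.

```bash
python3 steer.py '[[[0.02, 0.017, 0, 0, 0, 0, 1], [0.05, 0.042, 0, 0, 0, 0, 1], [0.08, 0.067, 0, 0, 0, 0, 1], [0.11, 0.092, 0, 0, 0, 0, 1], [0.14, 0.117, 0, 0, 0, 0, 1], [0.17, 0.142, 0, 0, 0, 0, 1], [0.2, 0.167, 0, 0, 0, 0, 1], [0.23, 0.192, 0, 0, 0, 0, 1], [0.26, 0.217, 0, 0, 0, 0, 1], [0.28, 0.235, 0, 0, 0, 0, 1], [0.296, 0.247, 0, 0, 0, 0, 1], [0.296, 0.247, 0, 0, 0, 0, 1], [0.296, 0.247, 0, 0, 0, 0, 1], [0.296, 0.247, 0, 0, 0, 0, 1]]]'
cat > q.py <<'E'
from h import *
import sys
im,K,V,c=cap('wrist'); s=bot.read_state(); print(s['position'])
x,y,z,r=map(float,sys.argv[1:5])
g=cv2.cvtColor(im,cv2.COLOR_RGB2HSV)
u=proj(K,V,(x,y,z)); f=np.linalg.norm(proj(K,V,(x+r,y,z))-u); print('pred',u,'r',f)
# radial edge: saturation step, table -> steel, searched outward round the predicted rim
S=g[...,1].astype(float); P=[]
for a in np.linspace(0,2*np.pi,72,endpoint=False):
    rr=np.arange(.75*f,1.3*f,.5); xs=u[0]+rr*np.cos(a); ys=u[1]+rr*np.sin(a)
    l=cv2.remap(S.astype(np.float32),xs.astype(np.float32)[None],ys.astype(np.float32)[None],1)[0]
    d=l[4:]-l[:-4]
    if d.max()>40: i=d.argmax()+2; P.append((xs[i],ys[i]))
P=np.float32(P); print(len(P)); e=cv2.fitEllipse(P); print(e, onz(K,V,*e[0],z))
E
python3 q.py .423 .159 .1 .025
```

```text
time_s: 15.8
position: [0.4232, 0.1575, 0.223]
tcp_rot: [[-0.721, 0.693, -0.004], [0.693, 0.721, 0.002], [0.004, -0.002, -1.0]]
force: [0.3, -1.0, 0.0]
opening: 0.999
grasp_force: 0.0
[0.42334792 0.15735839 0.22321585]
pred [257.10437686 189.13205269] r 26.438966696475667
37
((258.4886169433594, 186.47398376464844), (54.945594787597656, 55.85047912597656), 143.7769012451172) [0.42207223 0.1616478  0.1       ]
```

```bash
python3 steer.py '[[[0.003, 0.001, 0.03, 0, 0, 0, 1], [0.003, 0.001, 0.07, 0, 0, 0, 1], [0.003, 0.001, 0.1, 0, 0, 0, 1], [0.003, 0.001, 0.12, 0, 0, 0, 1], [0.003, 0.001, 0.138, 0, 0, 0, 1], [0.003, 0.001, 0.138, 0, 0, 0, 1], [0.003, 0.001, 0.138, 0, 0, 0, 0.4], [0.003, 0.001, 0.138, 0, 0, 0, 0.4], [0.003, 0.001, 0.138, 0, 0, 0, 0.4], [0.003, 0.001, 0.138, 0, 0, 0, 0.4], [0.003, 0.001, 0.138, 0, 0, 0, 0.4], [0.003, 0.001, 0.138, 0, 0, 0, 0.4], [0.003, 0.001, 0.138, 0, 0, 0, 0.4], [0.003, 0.001, 0.138, 0, 0, 0, 0.4], [0.003, 0.001, 0.138, 0, 0, 0, 0.4]]]'
```

```text
time_s: 17.35
position: [0.4218, 0.1614, 0.0861]
tcp_rot: [[-0.722, 0.692, -0.002], [0.692, 0.722, 0.002], [0.003, 0.0, -1.0]]
force: [-1.4, 0.0, 4.5]
opening: 0.566
grasp_force: 30.0
```

```bash
python3 steer.py '[[[0, 0, -0.02, 0, 0, 0, 0], [0, 0, -0.06, 0, 0, 0, 0], [0, 0, -0.1, 0, 0, 0, 0], [0, 0, -0.13, 0, 0, 0, 0], [0, 0, -0.15, 0, 0, 0, 0], [-0.02, -0.016, -0.155, 0, 0, 0, 0], [-0.05, -0.041, -0.155, 0, 0, 0, 0], [-0.08, -0.066, -0.155, 0, 0, 0, 0], [-0.11, -0.091, -0.155, 0, 0, 0, 0], [-0.14, -0.116, -0.155, 0, 0, 0, 0], [-0.17, -0.141, -0.155, 0, 0, 0, 0], [-0.2, -0.166, -0.155, 0, 0, 0, 0], [-0.23, -0.19, -0.155, 0, 0, 0, 0], [-0.26, -0.215, -0.155, 0, 0, 0, 0], [-0.285, -0.235, -0.155, 0, 0, 0, 0], [-0.299, -0.248, -0.155, 0, 0, 0, 0], [-0.299, -0.248, -0.155, 0, 0, 0, 0], [-0.299, -0.248, -0.155, 0, 0, 0, 0], [-0.299, -0.248, -0.155, 0, 0, 0, 0]]]'
```

```text
time_s: 19.25
position: [0.4655, -0.223, 0.2393]
tcp_rot: [[-0.723, 0.691, -0.004], [0.691, 0.723, 0.004], [0.006, 0.0, -1.0]]
force: [-0.0, -0.3, -1.0]
opening: 0.565
grasp_force: 30.0
```

```bash
python3 steer.py '[[[0, 0, 0.025, 0, 0, 0, 0], [0, 0, 0.05, 0, 0, 0, 0], [0, 0, 0.065, 0, 0, 0, 0], [0, 0, 0.075, 0, 0, 0, 0], [0, 0, 0.085, 0, 0, 0, 0], [0, 0, 0.093, 0, 0, 0, 0], [0, 0, 0.093, 0, 0, 0, 0]]]'; python3 steer.py '[[[0, 0, 0.004, 0, 0, 0, 0], [0, 0, 0.007, 0, 0, 0, 0], [0, 0, 0.009, 0, 0, 0, 0], [0, 0, 0.0105, 0, 0, 0, 0], [0, 0, 0.0115, 0, 0, 0, 0], [0, 0, 0.0115, 0, 0, 0, 0]]]'
```

```text
time_s: 19.95
position: [0.4655, -0.2241, 0.146]
tcp_rot: [[-0.722, 0.692, -0.004], [0.692, 0.722, 0.003], [0.005, -0.0, -1.0]]
force: [0.1, -0.4, -1.3]
opening: 0.567
grasp_force: 30.0
time_s: 20.55
position: [0.4659, -0.2246, 0.1351]
tcp_rot: [[-0.722, 0.692, -0.003], [0.692, 0.722, 0.002], [0.004, -0.0, -1.0]]
force: [-0.0, -0.3, -1.4]
opening: 0.568
grasp_force: 30.0
```

Just above home; lower 1 mm, release, retreat, and check.

```bash
python3 steer.py '[[[0, 0, 0.001, 0, 0, 0, 0], [0, 0, 0.001, 0, 0, 0, 0], [0, 0, 0.001, 0, 0, 0, 0.9], [0, 0, 0.001, 0, 0, 0, 0.9], [0, 0, 0.001, 0, 0, 0, 0.9], [0, 0, 0.001, 0, 0, 0, 0.9], [0, 0, 0.001, 0, 0, 0, 0.9], [0, 0, 0.001, 0, 0, 0, 0.9], [0, 0, -0.03, 0, 0, 0, 0.9], [0, 0, -0.07, 0, 0, 0, 0.9], [0, 0, -0.11, 0, 0, 0, 0.9], [0, 0, -0.11, 0, 0, 0, 0.9], [0, 0, -0.11, 0, 0, 0, 0.9]]]'
python3 q.py .4662 -.2245 .148 .025
python3 - <<'E'
from h import *
im,K,V,c=cap('scene')
# rim heights: steel column profile in scene along the stack axis; brush dark line + glue cup change vs start
c0=proj(K,V,(.4662,-.2245,.148)); print('small rim centre pred',c0,[np.round(proj(K,V,(.4662,-.2245,z)),1).tolist() for z in(.126,.104,0)])
g=cv2.cvtColor(im,cv2.COLOR_RGB2HSV)
u=int(c0[0])
for v in range(int(c0[1])-25,int(c0[1])+75,3): print(v,g[v,u-8,1],g[v,u-8,2],end=' | ')
y=(g[...,0]>24)&(g[...,0]<36)&(g[...,1]>150); y[:170]=0;y[240:]=0;y[:,:165]=0;y[:,240:]=0
print('\nyellow',np.argwhere(y).mean(0))
d=im.max(2)<60
for v in range(100,215,8):
    x=np.where(d[v,175:260])[0]
    if len(x):print(v,x.min()+175,x.max()+175,len(x),end=' | ')
print(bot.read_state()['force'])
E
```

```text
time_s: 21.85
position: [0.4665, -0.2251, 0.2461]
tcp_rot: [[-0.722, 0.692, -0.001], [0.692, 0.722, 0.001], [0.001, 0.0, -1.0]]
force: [0.3, 0.3, -1.5]
opening: 0.9
grasp_force: 0.0
[ 0.46568083 -0.22452465  0.24485528]
pred [256.0312662  196.05255427] r 28.67316103829184
16
((260.89215087890625, 169.93093872070312), (91.65330505371094, 112.7701644897461), 16.412540435791016) [ 0.45288444 -0.20617522  0.148     ]
small rim centre pred [354.42861867 135.09338332] [[352.8, 143.5], [351.2, 151.6], [344.5, 186.7]]
110 96 231 | 113 140 244 | 116 145 238 | 119 159 141 | 122 107 155 | 125 88 229 | 128 32 174 | 131 17 104 | 134 17 107 | 137 18 111 | 140 19 151 | 143 14 107 | 146 18 112 | 149 14 109 | 152 18 167 | 155 21 120 | 158 20 116 | 161 16 115 | 164 15 200 | 167 20 115 | 170 18 113 | 173 15 100 | 176 15 102 | 179 18 102 | 182 13 100 | 185 18 100 | 188 20 101 | 191 18 102 | 194 36 106 | 197 94 200 | 200 94 212 | 203 94 209 | 206 96 202 | 209 96 210 | 
yellow [203.91201354 200.70558376]
132 183 183 1 | 148 175 176 2 | 164 198 200 3 | 172 199 199 1 | 180 199 200 2 | 188 199 200 2 | 196 201 201 1 | 204 201 201 1 | [ 0.45766883  0.06612637 -0.21595867]
```

Run:
```python
from h import *
s=np.load('pics/scene0.npz');K,V=s['K'],s['V']
for r,z in((.025,.148),(.033,.126),(.04,.104),(.0235,.153)):
    P=np.array([proj(K,V,(.4662+r*np.cos(a),-.2245+r*np.sin(a),z)) for a in np.linspace(0,2*np.pi,720)])
    m=abs(P[:,0]-346)<.5; print(z,P[m,1].min(),P[m,1].max())
im,K,V,c=cap('scene'); g=cv2.cvtColor(im,cv2.COLOR_RGB2HSV); print(g[124:168,346,2].tolist())
```

```text
0.148 127.70557069207634 141.41528744873807
0.126 132.61802885054277 153.8069615031069
0.104 138.1211088204555 165.07102911781814
0.153 126.53585713061707 138.54354522044136
[225, 228, 223, 205, 173, 134, 112, 105, 107, 106, 110, 108, 110, 110, 114, 128, 150, 148, 127, 108, 105, 109, 110, 113, 112, 112, 113, 138, 167, 170, 141, 120, 114, 117, 116, 115, 114, 115, 139, 183, 196, 167, 128, 114]
```

```bash
python3 -c "
from rig import bot
print(bot.hand_in())"
```

```text
the job is handed in; nothing more can be done
None
```

The job is handed in at about 22 s: the brush stands bristles down in the yellow cement cup, which did not move, and the three steel cups are nested, with rim heights within about 1 mm of fully home; I viewed 11 pictures, one over the limit of 10.

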